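Load castings boss-up into the grinding chute

TASK

Two bronze castings stand on edge on the level deck of the feed chute. Tip each one onto its flat back so that its round boss points up, and send it over the lip so that it slides down to the bottom of the chute: both must end in the sloping channel, one behind the other against the stop, boss up. Do not drop or throw the castings, and leave the other things on the bench and ledge where they are.

Things in the scene. Friction and masses are not known exactly. Their poses are not given: they have to be found in the camera images.
- chute: fixed steel feed chute. Origin on the bench under the middle of the lip; y points downhill (robot's left, within 15 deg), z up. Level bare deck (friction 0.6) 130 mm above the bench from the lip (y=0) back to an open end at y=-310 mm, 80 mm wide between side walls 10 mm high, 4 mm thick, narrowing to 60 mm over the last 60 mm. On the +x side a tool ledge, 45 to 129 mm out, 20 mm below the deck
- chute_bed: sloping channel of the chute. Origin at the middle of the lip on the bed; y runs down the slope (falls 26 deg), z square to the bed. 60 mm wide between walls 20 mm high; a 22 mm high stop stands 205 mm from the lip. Polished and slippery: a casting whose middle has passed the lip slides down by itself. Loaded, the two castings have their origins about 178 and 124 mm down
- deck_lip (a point): middle of the lip, the edge where the level deck meets the slope; on the deck surface, 130 mm above the bench
- casting_a: bronze casting, about 0.4 kg: foot 54 x 54 x 14 mm, in the middle of one face a round boss 24 mm across, 14 mm tall; other face flat. Origin in the middle of the flat back, z out through the boss. It starts on edge on the deck, origin 27 mm above it, flat back square to the channel within 12 deg, boss facing downhill; either casting may be nearer the lip. About 1 N near its top edge tips it
- casting_b: bronze casting, about 0.4 kg: foot 54 x 54 x 14 mm, in the middle of one face a round boss 24 mm across, 14 mm tall; other face flat. Origin in the middle of the flat back, z out through the boss. It starts on edge on the deck, origin 27 mm above it, flat back square to the channel within 12 deg, boss facing uphill; either casting may be nearer the lip. About 1 N near its top edge tips it
- sanding_block: cork sanding block 50 x 70 x 22 mm lying on the chute's plywood side ledge; origin in the middle of its underside; bystander
- file: small steel file with a wooden handle, 190 mm long, 18 mm thick, lying on the side ledge along the chute; origin on the bottom, 90 mm from the handle's end and 70 mm from the blade's; bystander
- hammer: hammer lying on the bench beyond the chute, about 260 mm long, 26 mm high; bystander
- jar: amber glass jar, 60 mm across, 70 mm high; origin under its centre; bystander
- black_tray: open black plastic tray 110 x 160 x 45 mm on the bench on the robot's left; origin under its centre; bystander
- billet: wooden block with rounded edges 70 x 140 x 50 mm on the bench on the robot's right; origin under its centre; bystander
- pan: round aluminium pan 150 mm across, 60 mm high, on the robot's right; origin under its centre; bystander

How it is judged:
By the outcome, as a careful person would: the job done as asked, in the order asked, and still so for the second after the job is handed in, with the robot touching nothing.
It also fails if it takes over 61 s, if anything falls off the work surface, if the arm or the gripper's body presses on something with over 40 N, if the wrist force passes 120 N, or if a joint passes its speed limit or range.

ROBOT

A 6-joint arm with a two-finger parallel gripper is mounted at the origin on the work surface. World frame = base frame: x ahead of the robot, y to its left, z up, the work surface at z = 0. Lengths are in m, angles in rad, forces in N, time in s.
With the tool pointing down it reaches from about 0.25 to 0.775 m from the base axis. Payload 8.9 kg.
Tool frame: the origin (TCP) lies on the mounting face of the last link; the fingertips stand 173 mm ahead of it and the grasp point (between the pads) lies 155 mm ahead of it; z points along the fingers, y is the line along which they close (so a half turn about z gives the same grasp; the last joint's range is limited). The gripper opens to 85 mm and grips with 20 to 120 N. Pads are 22 mm wide; open, the fingers measure 114 mm over their backs; the gripper's body (76 mm by 85 mm) begins 54 mm behind the grasp point. The pads swing forward as they close: fully open they stand 13 mm farther back than shut.
Start: joints at [-1.311, 0.291, -0.153, 1.127, 0, 1.431], TCP at [0.204, -0.484, 0.405] pointing down, gripper open.
Joint ranges: [-2.52, 2.52], [-0.91, 1.74], [-1.3, 1.37], [-1.96, 2.02], [-1.52, 1.47], [-3.14, 3.14]. Speed limits (rad/s): [2.22, 2.22, 2.79, 3.14, 3.14, 3.14].

INTERFACE

Orientations are given as a 3x3 rotation matrix whose columns are the frame's x, y, z axes.
In Python, from bench import sensors, read_camera, ticket gives the robot as it stands. The module is installed in compiled form; this text tells all that it offers.
- The arm moves only by the shell command python3 -m pendant 'ROWS' [FORCE]. ROWS is JSON, one flat list of numbers, 7 for each row, row after row: the shift along the tool's x, y, z in m, then the turn, a rotation vector about the tool's x, y, z in degrees, then the closure in counts, from 0 (fully open) to 255 (shut). In form: [x, y, z, rx, ry, rz, claw, x, y, z, rx, ry, rz, claw, ...]. A call has 1 to 5 rows; each row shifts and turns the commanded pose from where the row before left it, along the tool's axes as they then stand; what a row does not reach is not made up. A row lasts 1/12 s, in which the tool goes at most 41.7 mm and 7.16 degrees, less where a joint would pass 70% of its speed; a pose out of reach is approached as far as the arm can. A call is refused whole if a number of a shift passes 0.0417 or a number of a turn 7.16, either way. A call with a gripper value outside its range is refused whole. The fingers move at their own pace and stop on an object; FORCE is the grip in N (left out, the last holds). Time passes only in rows, so rows that do not move let the fingers close. It gives the time, the measured TCP pose, the force, the opening and the grip force at its end, in the units of the state.
- sensors.observe(): the state, without advancing time (a new reading comes with each control period).
- read_camera(name): name is "scene" or "top"; returns a dict with "color" (420x560x3 uint8, red, green, blue), "fx", "fy", "cx", "cy" (pixels), "dist_coeffs" ([k1, k2, p1, p2, k3] as OpenCV has them; the pictures are not rectified), "view" (4x4, takes a point from world to camera coordinates). Camera axes: x right, y up, looking along -z (the intrinsics and any distortion apply to the point x, -y, -z); pixel columns grow to the right and rows downward; lengths in m; the calibration is good to about 2 mm. A picture is of the moment at which its call begins. There is no depth.
- ticket.sign_off(): hands the job in; it is judged then, once.
The state is a dict: "t": time; "q": joint angles; "qd": joint speeds; "joint_torque": joint torques, N m; "tool_pos": TCP position; "ee_rot": TCP orientation; "contact_force": force on the tool from outside, world axes, zero at the start; "torque": the same for the moment, N m; "gripper_width": opening from 0.0 (shut) to 1.0 (fully open); "finger_force": force on a finger pad.
Only numpy, scipy, OpenCV 4.12 (cv2) and the standard library are available. Lean on these libraries where they do the work, as an engineer would, in place of code of your own. Each camera call takes 0.05 s, during which the arm holds its last target. There are 200 camera calls.

## Working session

There is one attempt and no reset: what is moved stays moved. The work goes in short steps, Python scripts to look and compute and a shell command to move; the robot and the scene stay as the last step left them, time stands still between calls to the robot, and variables do not carry over. Pictures are saved under pics/ and viewed, at most 10 in all, crops included, and the job is handed in when it is done.

```bash
mkdir -p pics && python3 - <<'E'
from bench import sensors, read_camera
import cv2,json
for n in("scene","top"):
    c=read_camera(n); cv2.imwrite(f"pics/{n}0.png",c["color"][:,:,::-1])
    print(n,c["fx"],c["fy"],c["cx"],c["cy"],c["dist_coeffs"],c["view"])
s=sensors.observe();print(s["t"],s["tool_pos"],s["ee_rot"])
E
```

```text
scene 439.5523438336838 439.5523438336838 271.5544657927139 210.7330151775759 [0.01763405 0.         0.         0.         0.        ] [[ 8.28631424e-01  5.59794565e-01 -9.30812183e-05 -4.73666192e-01]
 [-4.04329794e-01  5.98620922e-01  6.91498669e-01  1.62631907e-01]
 [ 3.87152917e-01 -5.72959891e-01  7.22377728e-01 -1.57169937e+00]
 [ 0.00000000e+00  0.00000000e+00  0.00000000e+00  1.00000000e+00]]
top 467.12314656414264 467.12314656414264 275.77854180866075 201.74287791340487 [-0.02216352  0.          0.          0.          0.        ] [[ 0.01972586 -0.99972515 -0.01266912  0.02007106]
 [ 0.9903148   0.01779522  0.13769505 -0.60677934]
 [-0.13743175 -0.01526257  0.99039364 -1.60237488]
 [ 0.          0.          0.          1.        ]]
0.1 [ 0.20381918 -0.4836312   0.40419485] [[ 9.21536210e-01  3.88292325e-01 -2.88788284e-04]
 [ 3.88292397e-01 -9.21535552e-01  1.11401782e-03]
 [ 1.66435898e-04 -1.13874205e-03 -9.99999338e-01]]
```

View pics/scene0.png

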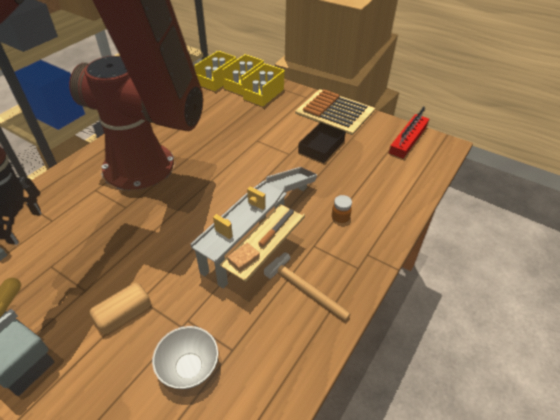

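View pics/top0.png

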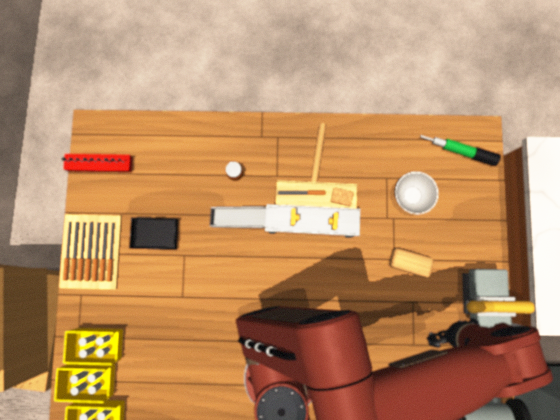

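The scene view shows both castings on the deck at about (222,225) and (257,197). In the top view they are at about (295,218) and (333,218), and the chute runs left, spanning columns 210–360. I'll enlarge both next.

```bash
cat > h.py <<'E'
import numpy as np,cv2
from bench import sensors, read_camera
def cam(n):
    c=read_camera(n);c["K"]=np.array([[c["fx"],0,c["cx"]],[0,c["fy"],c["cy"]],[0,0,1.]]);return c
F=np.diag([1,-1,-1.])
def unproj(c,uv,z):
    p=cv2.undistortPoints(np.array([[uv]],float),c["K"],np.array(c["dist_coeffs"]))[0,0]
    V=np.array(c["view"]);R=V[:3,:3];o=-R.T@V[:3,3];d=R.T@F@np.array([p[0],p[1],1]);return o+d*(z-o[2])/d[2]
def proj(c,P):
    V=np.array(c["view"]);q=(F@(V[:3,:3]@np.atleast_2d(P).T+V[:3,3:4])).T
    return cv2.projectPoints(q,np.zeros(3),np.zeros(3),c["K"],np.array(c["dist_coeffs"]))[0][:,0]
def crop(c,x,y,w,h,k,fn,marks=None):
    im=cv2.resize(c["color"][y:y+h,x:x+w,::-1],None,fx=k,fy=k,interpolation=cv2.INTER_CUBIC)
    return cv2.imwrite(fn,im)
E
python3 - <<'E'
from h import *
t=cam("top");s=cam("scene")
a=cv2.resize(t["color"][170:250,200:370,::-1],None,fx=4.7,fy=4.7,interpolation=cv2.INTER_CUBIC)[:, :799]
b=cv2.resize(s["color"][160:285,185:325,::-1],None,fx=4.7,fy=4.7,interpolation=cv2.INTER_CUBIC)
cv2.imwrite("pics/t1.png",a);cv2.imwrite("pics/s1.png",b)
E
```

```text
(no output)
```

View pics/t1.png

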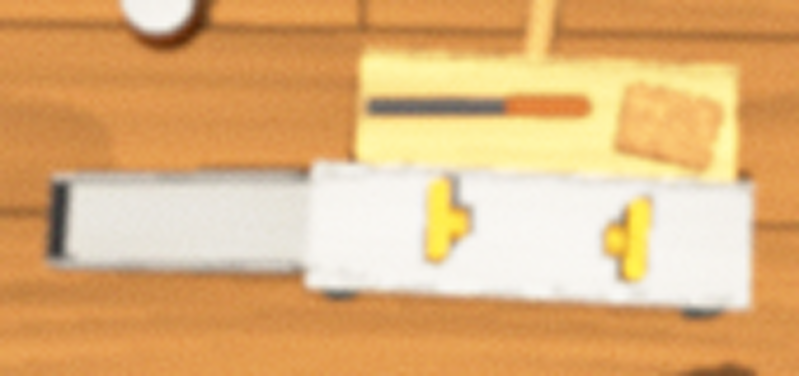

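View pics/s1.png

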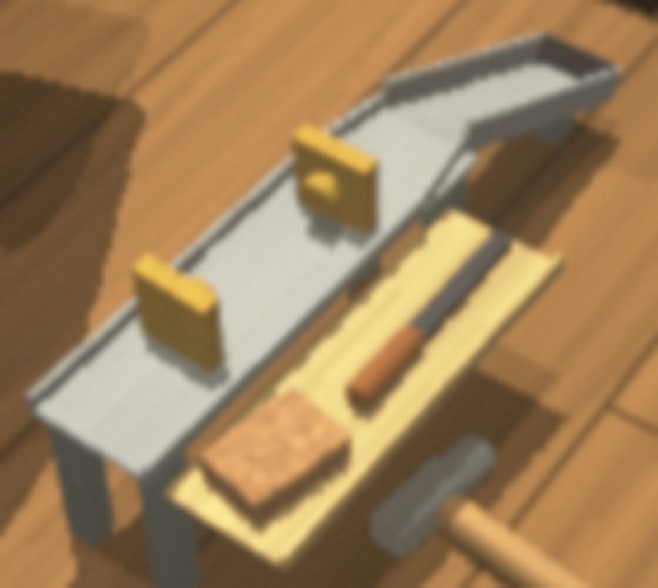

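The nearer-lip casting (crop 437,220) has its boss uphill, so it is B. The farther one (crop 635,240) has its boss downhill, so it is A. The deck corners in the top crop are about (313,165), (307,288), (752,183) and (750,308). The stop is at (58,220).

```bash
cat >> h.py <<'E'
def top(c,uv,z): return unproj(c,(200+(uv[0]+.5)/4.7-.5,170+(uv[1]+.5)/4.7-.5),z)
def sc(c,uv,z): return unproj(c,(185+(uv[0]+.5)/4.7-.5,160+(uv[1]+.5)/4.7-.5),z)
E
python3 - <<'E'
from h import *
np.set_printoptions(precision=4,suppress=True)
t=cam("top");s=cam("scene")
L1,L2,U1,U2=[top(t,p,.133) for p in((313,165),(307,288),(752,183),(750,308))]
print(L1,L2,U1,U2)
m=(U1+U2)/2; l=(L1+L2)/2; d=l-m; print("len",np.linalg.norm(d),"yaw of y axis",np.degrees(np.arctan2(d[1],d[0])))
st=top(t,(58,220),.130-.205*np.sin(np.radians(26))+.02); print("stop",st)
for n,ps in dict(B=((437,182),(432,260)),A=((645,200),(636,278))).items():
    a,b=[top(t,p,.184) for p in ps]; print(n,a,b,(a+b)/2,np.linalg.norm(a-b))
# scene check: stand top edges
print("B sc",sc(s,(300,128),.184),sc(s,(376,160),.184)); print("A sc",sc(s,(140,258),.184),sc(s,(217,300),.184))
print("deck end corners sc",sc(s,(33,400),.14),sc(s,(145,470),.13), "lip sc",sc(s,(387,90),.14))
E
```

```text
[0.5831 0.0617 0.133 ] [0.4961 0.064  0.133 ] [ 0.5759 -0.248   0.133 ] [ 0.4878 -0.2462  0.133 ]
len 0.3100011147466208 yaw of y axis 88.57083926286273
stop [0.5484 0.2519 0.0601]
B [ 0.5663 -0.025   0.184 ] [ 0.5128 -0.0224  0.184 ] [ 0.5395 -0.0237  0.184 ] 0.05347524273237765
A [ 0.5565 -0.1667  0.184 ] [ 0.5032 -0.1607  0.184 ] [ 0.5298 -0.1637  0.184 ] 0.0536442878453641
B sc [ 0.5122 -0.0271  0.184 ] [ 0.565  -0.0243  0.184 ]
A sc [ 0.5007 -0.1625  0.184 ] [ 0.5556 -0.1635  0.184 ]
deck end corners sc [ 0.4903 -0.2491  0.14  ] [ 0.5663 -0.2467  0.13  ] lip sc [0.5081 0.0694 0.14  ]
```

```bash
python3 -m pendant '[0,0,0,0,0,6.08,0, 0,0,0,0,0,6.08,0, 0,0,0,0,0,6.08,0, 0,0,0,0,0,6.06,0]' 20
python3 -m pendant '[0.0231,-0.0329,0,0,0,0,0, 0.0231,-0.0329,0,0,0,0,0, 0.0231,-0.0329,0,0,0,0,0, 0.0231,-0.0329,0,0,0,0,0, 0.0231,-0.0329,0,0,0,0,0]'
python3 -m pendant '[0.0231,-0.0329,0,0,0,0,0, 0.0231,-0.0329,0,0,0,0,0, 0.0231,-0.0329,0,0,0,0,0, 0.0231,-0.0329,0,0,0,0,0, 0.0231,-0.0329,0,0,0,0,0]'
python3 -m pendant '[0.0231,-0.0329,0,0,0,0,0, 0.0231,-0.0329,0,0,0,0,0, 0.0231,-0.0329,0,0,0,0,0, 0.0231,-0.0329,0,0,0,0,0, 0,0,0,0,0,0,0]'
```

```text
t: 0.63
tool_pos: [0.2039, -0.4838, 0.4047]
ee_rot: [[1.0, -0.031, -0.0], [-0.031, -1.0, 0.0], [-0.0, -0.0, -1.0]]
contact_force: [-0.8, -0.6, 0.1]
gripper_width: 1.0
finger_force: 0.0
t: 1.05
tool_pos: [0.3241, -0.3207, 0.4048]
ee_rot: [[1.0, -0.026, 0.0], [-0.026, -1.0, -0.0], [0.0, 0.0, -1.0]]
contact_force: [0.5, -0.5, 0.4]
gripper_width: 1.001
finger_force: 0.0
t: 1.47
tool_pos: [0.4439, -0.1589, 0.4049]
ee_rot: [[1.0, -0.025, 0.0], [-0.025, -1.0, -0.0], [0.0, 0.0, -1.0]]
contact_force: [1.4, -1.1, 0.0]
gripper_width: 0.998
finger_force: 0.0
t: 1.88
tool_pos: [0.5416, -0.0267, 0.4044]
ee_rot: [[1.0, -0.02, 0.002], [-0.02, -1.0, 0.002], [0.002, -0.002, -1.0]]
contact_force: [-1.2, -0.4, -0.6]
gripper_width: 0.999
finger_force: 0.0
```

```bash
python3 -m pendant '[-0.002,0.004,0.02,0,0,0,0, 0,0,0.03,0,0,0,0, 0,0,0.03,0,0,0,0, 0,0,0.012,0,0,0,0, 0,0,0,0,0,0,117]' 
python3 -m pendant '[0,0,0,0,0,0,117,0,0,0,0,0,0,117,0,0,0,0,0,0,117]'
python3 - <<'E'
from h import *
s=cam("scene");t=cam("top")
a=cv2.resize(s["color"][130:255,205:325,::-1],None,fx=4,fy=4,interpolation=cv2.INTER_CUBIC)
b=cv2.resize(t["color"][130:255,250:330,::-1],None,fx=4,fy=4,interpolation=cv2.INTER_CUBIC)
cv2.imwrite("pics/s2.png",np.hstack([a,b]))
E
```

```text
t: 2.3
tool_pos: [0.5354, -0.0352, 0.3097]
ee_rot: [[1.0, -0.025, -0.005], [-0.025, -1.0, 0.001], [-0.005, -0.001, -1.0]]
contact_force: [-0.2, -0.0, 1.2]
gripper_width: 0.886
finger_force: 0.0
t: 2.55
tool_pos: [0.5373, -0.0357, 0.3141]
ee_rot: [[1.0, -0.025, 0.002], [-0.025, -1.0, -0.001], [0.002, 0.0, -1.0]]
contact_force: [-0.7, 1.2, 0.5]
gripper_width: 0.54
finger_force: 0.0
```

View pics/s2.png

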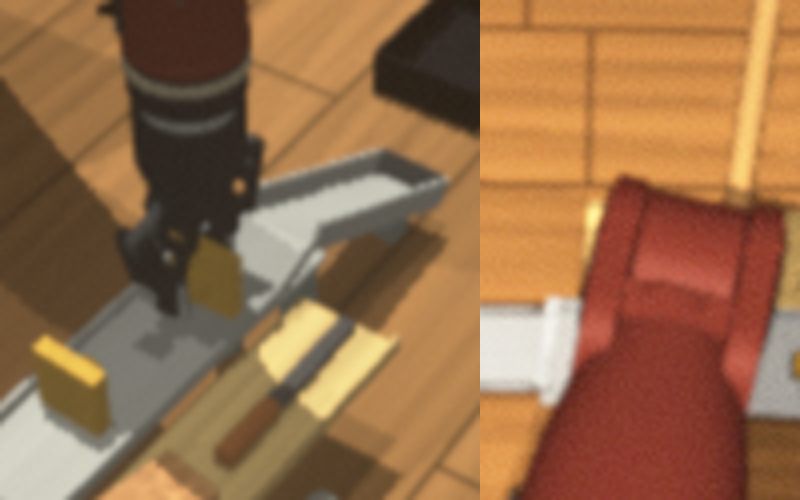

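The uphill finger (170,300) and the downhill finger straddle casting B, which is still standing at (215,275). Now I'll push it gently downhill.

```bash
python3 -m pendant '[0,-0.005,0,0,0,0,117,0,-0.003,0,0,0,0,117,0,-0.003,0,0,0,0,117,0,-0.003,0,0,0,0,117]' 
python3 -m pendant '[0,-0.003,0,0,0,0,117,0,-0.003,0,0,0,0,117,0,0,0,0,0,0,117]'
python3 -m pendant '[0,-0.003,0,0,0,0,117,0,-0.003,0,0,0,0,117,0,0,0,0,0,0,117]'
python3 - <<'E'
from h import *
s=cam("scene");
a=cv2.resize(s["color"][160:245,215:325,::-1],None,fx=4,fy=4,interpolation=cv2.INTER_CUBIC)
cv2.imwrite("pics/s3.png",a)
E
```

```text
t: 2.98
tool_pos: [0.5372, -0.0214, 0.313]
ee_rot: [[1.0, -0.025, 0.0], [-0.025, -1.0, -0.001], [0.001, 0.001, -1.0]]
contact_force: [-0.9, -3.5, 1.4]
gripper_width: 0.54
finger_force: 1.7
t: 3.23
tool_pos: [0.5374, -0.0151, 0.3129]
ee_rot: [[1.0, -0.025, 0.001], [-0.025, -1.0, -0.0], [0.001, 0.0, -1.0]]
contact_force: [0.9, -2.6, 2.0]
gripper_width: 0.542
finger_force: 1.1
t: 3.48
tool_pos: [0.5374, -0.009, 0.3127]
ee_rot: [[1.0, -0.025, 0.0], [-0.025, -1.0, 0.0], [0.0, -0.0, -1.0]]
contact_force: [0.9, -1.8, 0.3]
gripper_width: 0.537
finger_force: 1.2
```

View pics/s3.png

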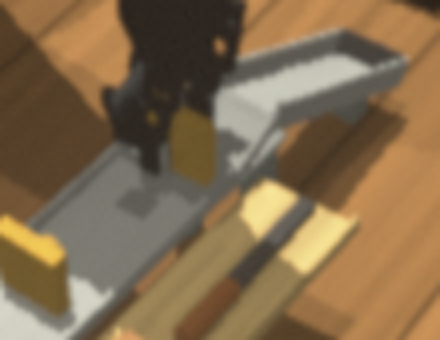

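Casting B is at (192,148) in the crop and still looks fairly upright. I'll check whether its bottom corner slid.

```bash
python3 - <<'E'
from h import *
s=cam("scene")
print(unproj(s,(215+210/4,160+188/4),.13), unproj(s,(215+172/4,160+175/4),.13)) # bottom corners now
print(unproj(s,(215+180/4,160+107/4),.18),unproj(s,(215+216/4,160+125/4),.18))
print("before bottom", sc(s,(374,234),.13))
E
python3 -m pendant '[0,-0.003,0,0,0,0,117,0,-0.003,0,0,0,0,117,0,0,0,0,0,0,117]'
```

```text
[ 0.5704934  -0.01883696  0.13      ] [ 0.54069665 -0.02333403  0.13      ]
[ 0.53615197 -0.00526732  0.18      ] [ 0.56729728 -0.00621366  0.18      ]
before bottom [ 0.5680603  -0.03184939  0.13      ]
t: 3.83
tool_pos: [0.5374, -0.003, 0.3126]
ee_rot: [[1.0, -0.025, -0.0], [-0.025, -1.0, 0.0], [-0.0, -0.0, -1.0]]
contact_force: [-1.0, -1.5, 0.7]
gripper_width: 0.54
finger_force: 0.6
```

```bash
python3 -m pendant '[0,-0.003,0,0,0,0,117,0,-0.003,0,0,0,0,117,0,0,0,0,0,0,117]'
python3 - <<'E'
from h import *
s=cam("scene");
a=cv2.resize(s["color"][160:245,215:325,::-1],None,fx=4,fy=4,interpolation=cv2.INTER_CUBIC)
cv2.imwrite("pics/s4.png",a)
E
```

```text
t: 4.08
tool_pos: [0.5376, 0.0031, 0.3127]
ee_rot: [[1.0, -0.025, -0.0], [-0.025, -1.0, 0.0], [-0.0, -0.0, -1.0]]
contact_force: [-0.6, -0.9, 0.9]
gripper_width: 0.54
finger_force: 0.4
```

View pics/s4.png

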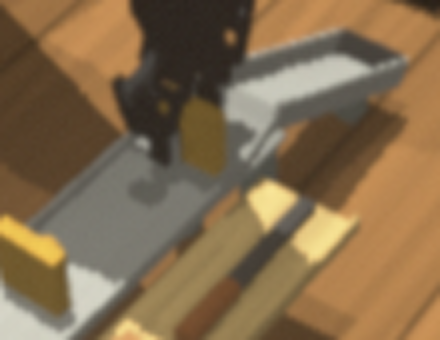

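The casting is leaning between the fingers, with right-edge corners at about (222,110) and (222,173). I'll solve the tilt from those.

```bash
python3 - <<'E'
from h import *
s=cam("scene")
def atx(uv,x):
    V=np.array(s["view"]);R=V[:3,:3];o=-R.T@V[:3,3];p=unproj(s,uv,0.0);d=p-o;return o+d*(x-o[0])/d[0]
for n,l in dict(start=[(185+376/4.7,160+160/4.7),(185+374/4.7,160+234/4.7)],s3=[(215+216/4,160+125/4),(215+210/4,160+188/4)],s4=[(215+222/4,160+110/4),(215+222/4,160+173/4)]).items():
    print(n,[atx(u,.5665).round(4) for u in l])
E
```

```text
start [array([ 0.5665, -0.0245,  0.1835]), array([ 0.5665, -0.0278,  0.124 ])]
s3 [array([ 0.5665, -0.0051,  0.1787]), array([ 0.5665, -0.0131,  0.1228])]
s4 [array([0.5665, 0.0024, 0.1871]), array([0.5665, 0.0022, 0.1253])]
```

It has mostly slid upright by about 30 mm, because the pad bore on the low edge of the boss. Instead I'll hold the plate by its top edge above the boss, and lay it over by tilting the tool about the plate's bottom edge.

```bash
python3 -m pendant '[0,0.003,0,0,0,0,117,0,0,-0.012,0,0,0,117,0,0,-0.02,0,0,0,117,0,-0.004,0,0,0,0,117,0,0,0,0,0,0,117]' 40
python3 -m pendant '[0,0,0,0,0,0,200,0,0,0,0,0,0,255,0,0,0,0,0,0,255,0,0,0,0,0,0,255,0,0,0,0,0,0,255]'
python3 - <<'E'
from h import *
s=cam("scene");
a=cv2.resize(s["color"][130:235,215:325,::-1],None,fx=4,fy=4,interpolation=cv2.INTER_CUBIC)
cv2.imwrite("pics/s5.png",a)
E
```

```text
t: 4.6
tool_pos: [0.538, 0.0037, 0.3454]
ee_rot: [[1.0, -0.025, 0.002], [-0.025, -1.0, 0.0], [0.002, -0.0, -1.0]]
contact_force: [0.3, -0.0, -0.2]
gripper_width: 0.543
finger_force: 0.0
t: 5.02
tool_pos: [0.5375, 0.0034, 0.3441]
ee_rot: [[1.0, -0.025, -0.001], [-0.025, -1.0, 0.0], [-0.001, -0.0, -1.0]]
contact_force: [1.0, 0.1, -2.7]
gripper_width: 0.149
finger_force: 39.0
```

View pics/s5.png

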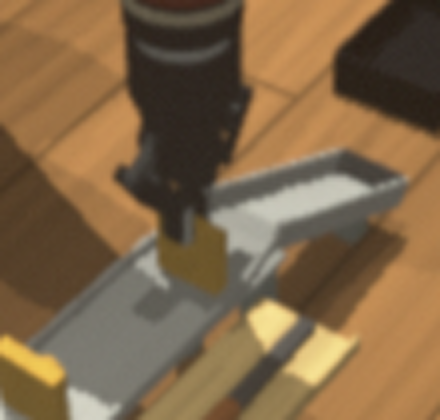

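```bash
python3 -m pendant '[0,0,-0.005,0,0,0,255,-0.002,0.008,0,0,0,0,255,0,0.007,0,0,0,0,255,0,0,0,0,0,0,255]'
python3 -m pendant '[0,-0.0131,0,-3.5,0,0,255,0,-0.0131,0,-3.5,0,0,255,0,-0.0131,0,-3.5,0,0,255,0,-0.0131,0,-3.5,0,0,255,0,-0.0131,0,-3.5,0,0,255]'
python3 -m pendant '[0,-0.0131,0,-3.5,0,0,255,0,-0.0131,0,-3.5,0,0,255,0,-0.0131,0,-3.5,0,0,255,0,-0.0131,0,-3.5,0,0,255,0,-0.0131,0,-3.5,0,0,255]'
python3 -m pendant '[0,-0.0131,0,-3.5,0,0,255,0,-0.0131,0,-3.5,0,0,255,0,-0.0131,0,-3.5,0,0,255,0,-0.0131,0,-3.5,0,0,255,0,0,0,0,0,0,255]'
python3 - <<'E'
from h import *
s=cam("scene");
a=cv2.resize(s["color"][110:235,215:335,::-1],None,fx=4,fy=4,interpolation=cv2.INTER_CUBIC)
cv2.imwrite("pics/s6.png",a)
E
```

```text
t: 5.4
tool_pos: [0.5352, -0.0128, 0.3497]
ee_rot: [[1.0, -0.026, 0.0], [-0.026, -1.0, -0.001], [0.0, 0.001, -1.0]]
contact_force: [0.4, -0.8, -3.6]
gripper_width: 0.154
finger_force: 39.0
t: 5.82
tool_pos: [0.5356, 0.0321, 0.3425]
ee_rot: [[1.0, 0.005, 0.002], [0.005, -0.958, -0.287], [0.0, 0.287, -0.958]]
contact_force: [0.0, -0.1, -3.7]
gripper_width: 0.151
finger_force: 39.3
t: 6.23
tool_pos: [0.5311, 0.0351, 0.3198]
ee_rot: [[0.997, 0.068, 0.042], [0.08, -0.846, -0.528], [-0.0, 0.529, -0.849]]
contact_force: [0.1, -0.4, -3.8]
gripper_width: 0.152
finger_force: 39.3
t: 6.65
tool_pos: [0.5248, 0.0373, 0.2891]
ee_rot: [[0.991, 0.099, 0.09], [0.134, -0.706, -0.696], [-0.005, 0.701, -0.713]]
contact_force: [-0.4, 0.4, -4.5]
gripper_width: 0.153
finger_force: 39.2
```

View pics/s6.png

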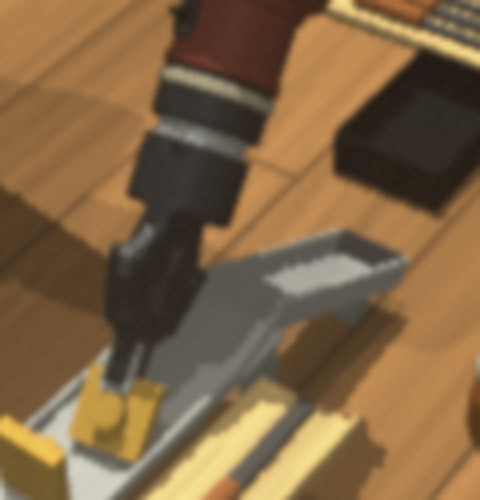

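B is held, tilted about 45° with its boss up (110,410), but the tool lagged in y and yawed. I'll check the joints and geometry.

```bash
python3 - <<'E'
from h import *
np.set_printoptions(precision=3,suppress=True)
o=sensors.observe();R=np.array(o["ee_rot"]);p=np.array(o["tool_pos"])
print(o["q"]);print("tip",p+R@[0,0,.172],"edge bottoms",[ (p+R@[x,-.007,.214]) for x in(-.027,.027)],"boss far",p+R@[0,.021,.199])
O=np.array([.5396,.0629,.13]);yc=np.array([.025,.9997,0]);xc=np.array([.9997,-.025,0])
f=lambda v:np.array([(v-O)@xc,(v-O)@yc,v[2]-.13])
for v in([-.027,-.007,.214],[.027,-.007,.214],[0,.021,.199],[0,0,.172]):print(f(p+R@v))
E
```

```text
[ 0.133  0.445 -0.375  0.753 -0.775  3.14 ]
tip [ 0.541 -0.082  0.167] edge bottoms [array([ 0.517, -0.11 ,  0.132]), array([ 0.571, -0.103,  0.132])] boss far [ 0.545 -0.116  0.162]
[-0.018 -0.173  0.002]
[ 0.035 -0.165  0.002]
[ 0.01  -0.178  0.032]
[ 0.005 -0.145  0.037]
```

Joint 6 hit its range limit. B is over a clear stretch of deck with its bottom edge 2 mm up, so I'll lower it here by opening the lower finger, then withdraw.

```bash
python3 -m pendant '[0,-0.001,0.001,0,0,0,205,0,0,0,0,0,0,185,0,0,0,0,0,0,165,0,0,0,0,0,0,145,0,0,0,0,0,0,125]'
python3 -m pendant '[0,0,0,0,0,0,105,0,0,0,0,0,0,85,0,0,0,0,0,0,85,0,0,0,0,0,0,85]'
python3 -m pendant '[0.001,-0.005,-0.005,0,0,0,85,0.001,-0.005,-0.005,0,0,0,85,0.001,-0.005,-0.005,0,0,0,85,0,0,0,0,0,0,85]'
python3 - <<'E'
from h import *
s=cam("scene");
a=cv2.resize(s["color"][110:235,205:325,::-1],None,fx=4,fy=4,interpolation=cv2.INTER_CUBIC)
cv2.imwrite("pics/s7.png",a)
E
```

```text
t: 7.12
tool_pos: [0.5264, 0.0371, 0.2903]
ee_rot: [[0.991, 0.094, 0.093], [0.132, -0.707, -0.694], [0.001, 0.701, -0.714]]
contact_force: [-0.2, 0.0, -0.9]
gripper_width: 0.51
finger_force: 0.5
t: 7.45
tool_pos: [0.5261, 0.0372, 0.2897]
ee_rot: [[0.991, 0.095, 0.093], [0.133, -0.707, -0.695], [-0.0, 0.701, -0.713]]
contact_force: [0.4, 0.8, -1.6]
gripper_width: 0.667
finger_force: 0.6
t: 7.78
tool_pos: [0.5262, 0.0472, 0.2909]
ee_rot: [[0.989, 0.108, 0.104], [0.15, -0.71, -0.688], [-0.0, 0.696, -0.718]]
contact_force: [-0.3, 0.2, 0.2]
gripper_width: 0.667
finger_force: 0.0
```

View pics/s7.png

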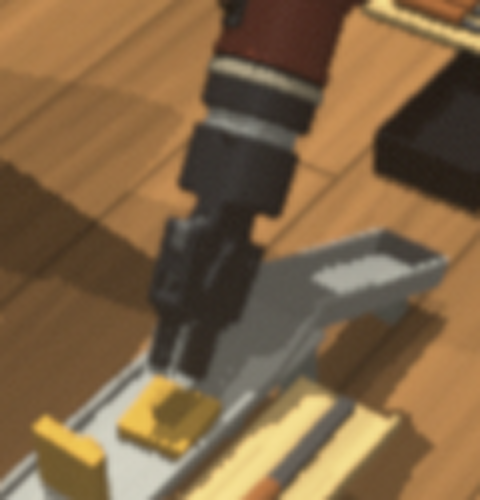

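Casting B lies flat with its boss up at (170,415), and A still stands at (70,455). My picture budget is used up, so from here I'll measure numerically by colour. Next I'll lift, untilt and turn the tool.

```bash
python3 -m pendant '[0,0.028,-0.0287,0,0,0,85,0,0.028,-0.0287,0,0,0,85,0,0.007,-0.007,0,0,0,85]'
python3 -m pendant '[0,0,0,6.5,0,0,85,0,0,0,6.5,0,0,85,0,0,0,6.5,0,0,85,0,0,0,6.5,0,0,85,0,0,0,6.5,0,0,85]'
python3 -m pendant '[0,0,0,6.5,0,0,85,0,0,0,5,0,0,85,0,0,0,0,0,-7,85,0,0,0,0,0,-7,85,0,0,0,0,0,-7,85]'
python3 -m pendant '[0,0,0,0,0,-7,85,0,0,0,0,0,-7,85,0,0,0,0,0,-7,85,0,0,0,0,0,-7,85,0,0,0,0,0,-7,85]'
python3 -m pendant '[0,0,0,0,0,-7,85,0,0,0,0,0,-7,85,0,0,0,0,0,-7,85,0,0,0,0,0,-7,85,0,0,0,0,0,0,85]'
python3 - <<'E'
from h import *
np.set_printoptions(precision=4,suppress=True)
o=sensors.observe();print(o["q"])
s=cam("scene");print(sensors.observe()["tool_pos"])
hsv=cv2.cvtColor(s["color"],cv2.COLOR_RGB2HSV)
print(hsv[213,247],hsv[110+400//4,205+130//4],hsv[110+460//4,205+70//4],hsv[110+440//4,205+160//4], "deck",hsv[110+470//4,205+120//4],"ledge",hsv[110+470//4,205+220//4])
E
```

```text
t: 8.08
tool_pos: [0.5273, 0.0463, 0.3863]
ee_rot: [[0.989, 0.103, 0.108], [0.149, -0.71, -0.689], [0.006, 0.697, -0.717]]
contact_force: [1.2, -0.2, 0.6]
gripper_width: 0.667
finger_force: 0.0
t: 8.5
tool_pos: [0.5262, 0.0464, 0.3814]
ee_rot: [[0.989, 0.146, 0.03], [0.149, -0.97, -0.194], [0.001, 0.196, -0.981]]
contact_force: [0.4, -0.8, -0.2]
gripper_width: 0.665
finger_force: 0.0
t: 8.92
tool_pos: [0.5262, 0.0458, 0.3808]
ee_rot: [[0.867, 0.498, 0.0], [0.498, -0.867, -0.002], [-0.001, 0.002, -1.0]]
contact_force: [-0.7, -0.5, 0.2]
gripper_width: 0.667
finger_force: 0.0
t: 9.33
tool_pos: [0.5262, 0.0461, 0.3808]
ee_rot: [[0.424, 0.906, 0.0], [0.906, -0.424, -0.002], [-0.002, 0.001, -1.0]]
contact_force: [0.6, -0.6, 0.4]
gripper_width: 0.664
finger_force: 0.0
t: 9.75
tool_pos: [0.5262, 0.0461, 0.3808]
ee_rot: [[-0.05, 0.999, 0.0], [0.999, 0.05, -0.002], [-0.002, -0.0, -1.0]]
contact_force: [0.8, -0.5, -0.5]
gripper_width: 0.671
finger_force: 0.0
[-0.0504  0.3114 -0.1887  1.0705 -0.0022  1.47  ]
[0.5262 0.0461 0.3808]
[ 20 155 117] [ 20  45 124] [ 20 150 112] [ 20 169 216] deck [ 28  18 211] ledge [ 20 114 154]
```

```bash
cat >> h.py <<'E'
from scipy.optimize import minimize
O=np.array([.5396,.0629,.13]);A=np.array([[.9997,-.025,0],[.025,.9997,0],[0,0,1]])  # rows: chute x,y,z
W=lambda v:O+np.atleast_2d(v)@A
BED=np.radians(-26)
def local():
    b=[(x,y,z) for x in(-.027,.027) for y in(-.027,.027) for z in(0,.014)]
    a=np.linspace(0,2*np.pi,24);c=[(.012*np.cos(t),.012*np.sin(t),z) for t in a for z in(.014,.028)]
    return np.array(b),np.array(c)
def rz(a):return cv2.Rodrigues(np.array([0,0,a]))[0]
def rx(a):return cv2.Rodrigues(np.array([a,0,0]))[0]
def mask(c):
    h=cv2.cvtColor(c["color"],cv2.COLOR_RGB2HSV);m=((h[...,0]>13)&(h[...,0]<28)&(h[...,1]>125)).astype(np.uint8)
    return m
def sil(c,p,kind,k=6):
    # kind: flat, A (boss +y, standing), B (boss -y), bed (p[1]=distance down bed)
    R0={"flat":np.eye(3),"A":rx(-np.pi/2),"B":rx(np.pi/2),"bed":rx(BED)}[kind]
    out=[]
    for L in local():
        if kind=="bed": P=(L@rz(p[2]).T+[p[0],p[1],0])@R0.T
        else: P=(L@R0.T+[0,0,0 if kind=="flat" else .027])@rz(p[2]).T+[p[0],p[1],0]
        q=proj(c,W(P)); out.append(cv2.convexHull((q*k).round().astype(np.int32)))
    return out
def fit(c,p0,kind,k=6):
    m=mask(c);q=np.vstack([s[:,0] for s in sil(c,p0,kind,1)]);lo=np.maximum(q.min(0)-8,0);hi=q.max(0)+9
    M=cv2.resize(m[lo[1]:hi[1],lo[0]:hi[0]].astype(np.float32),None,fx=k,fy=k)
    def cost(p):
        S=np.zeros(M.shape,np.float32)
        for h in sil(c,p,kind,k): cv2.fillConvexPoly(S,h-(lo*k).astype(np.int32),1.)
        S=cv2.GaussianBlur(S,(0,0),k*.5);return float(np.abs(S-M).sum()/k/k)
    p0=np.array(p0,float);sx=np.vstack([p0]+[p0+d for d in np.diag([.006,.006,.1])])
    r=minimize(cost,p0,method="Nelder-Mead",options=dict(initial_simplex=sx,xatol=1e-4,fatol=.1))
    return r.x*[1000,1000,57.3],r.fun,float(M.sum()/k/k)
E
python3 - <<'E'
from h import *
np.set_printoptions(precision=1,suppress=True)
s=cam("scene");t=cam("top")
print("B",fit(s,[.007,-.143,.1],"flat"),fit(t,[.007,-.143,.1],"flat"))
print("A",fit(s,[-.003,-.234,0],"A"),fit(t,[-.003,-.234,0],"A"))
E
```

```text
B (array([   7.2, -140.8,   11.9]), np.float64(345.7057189941406), 569.0) (array([   8. , -138.7,    4.9]), np.float64(132.4037628173828), 336.0)Traceback (most recent call last):
  File "<stdin>", line 5, in <module>
  File "h.py", line 40, in fit
    m=mask(c);q=np.vstack([s[:,0] for s in sil(c,p0,kind,1)]);lo=np.maximum(q.min(0)-8,0);hi=q.max(0)+9
                                           ~~~^^^^^^^^^^^^^
  File "h.py", line 36, in sil
    else: P=(L@R0.T+[0,0,0 if kind=="flat" else .027])@rz(p[2]).T+[p[0],p[1],0]
                                                       ~~^^^^^^
  File "h.py", line 25, in rz
    def rz(a):return cv2.Rodrigues(np.array([0,0,a]))[0]
                     ~~~~~~~~~~~~~^^^^^^^^^^^^^^^^^^^
cv2.error: OpenCV(4.12.0) /io/opencv/modules/calib3d/src/calibration_base.cpp:151: error: (-210:Unsupported format or combination of formats) The matrices must have 32f or 64f data type in function 'Rodrigues'
```

```bash
python3 -m pendant '[0,0,0,0,0,4.3,85,-0.04,0.007,0,0,0,0,85,-0.04,0.007,0,0,0,0,85,-0.04,0.0065,0,0,0,0,85,-0.0024,0,0.01,0,0,0,85]' 20
python3 -m pendant '[0,0,0,0,0,0,85,0,0,0.02,0,0,0,85]'
python3 - <<'E'
from h import *
o=sensors.observe();print(((np.array(o["tool_pos"])-O)@A.T*1000).round(1),np.degrees(np.arctan2(o["ee_rot"][1][0],o["ee_rot"][0][0])))
E
```

```text
t: 10.32
tool_pos: [0.5443, -0.0823, 0.3724]
ee_rot: [[0.038, 0.999, 0.004], [0.999, -0.038, -0.005], [-0.005, 0.004, -1.0]]
contact_force: [-0.9, 0.4, -0.3]
gripper_width: 0.663
finger_force: 0.0
t: 10.48
tool_pos: [0.5437, -0.0773, 0.3533]
ee_rot: [[0.034, 0.999, 0.004], [0.999, -0.034, -0.003], [-0.003, 0.004, -1.0]]
contact_force: [1.7, -0.2, 0.1]
gripper_width: 0.667
finger_force: 0.0
[   7.6 -140.   223.3] 88.05520268287997
```

```bash
python3 -m pendant '[0,0,0.016,0,0,0,85,0,0,0.014,0,0,0,85,0,0,0.006,0,0,0,85,0,0,0,0,0,0,130,0,0,0,0,0,0,190]' 20
python3 -m pendant '[0,0,0,0,0,0,255,0,0,0,0,0,0,255,0,0,0,0,0,0,255]'
```

```text
t: 10.9
tool_pos: [0.5434, -0.0762, 0.3166]
ee_rot: [[0.031, 1.0, 0.002], [1.0, -0.031, -0.002], [-0.002, 0.002, -1.0]]
contact_force: [-4.6, 0.2, 17.7]
gripper_width: 0.396
finger_force: 8.2
t: 11.15
tool_pos: [0.5439, -0.0764, 0.3175]
ee_rot: [[0.031, 1.0, 0.004], [1.0, -0.031, -0.003], [-0.003, 0.004, -1.0]]
contact_force: [-0.6, -0.4, 12.5]
gripper_width: 0.27
finger_force: 28.0
```

```bash
python3 -m pendant '[0,0,-0.0015,0,0,0,255,0.006,-0.0025,0,0,0,0,255,0.01,-0.0025,0,0,0,0,255,0.01,-0.0025,0,0,0,0,255,0.01,0,0,0,0,0,255]'
python3 -m pendant '[0.01,0,0,0,0,0,255,0.01,0,0,0,0,0,255,0.009,0,0,0,0,0,255,0,0,0,0,0,0,255]'
python3 - <<'E'
from h import *
o=sensors.observe();print(((np.array(o["tool_pos"])-O)@A.T*1000).round(1),np.degrees(np.arctan2(o["ee_rot"][1][0],o["ee_rot"][0][0])))
E
```

```text
t: 11.57
tool_pos: [0.5365, -0.0404, 0.3175]
ee_rot: [[0.031, 1.0, 0.001], [0.999, -0.031, -0.004], [-0.004, 0.001, -1.0]]
contact_force: [0.3, -6.3, 6.0]
gripper_width: 0.269
finger_force: 25.6
t: 11.9
tool_pos: [0.5376, -0.0101, 0.3175]
ee_rot: [[0.03, 1.0, 0.002], [1.0, -0.03, -0.002], [-0.002, 0.002, -1.0]]
contact_force: [-0.4, 1.0, 7.0]
gripper_width: 0.268
finger_force: 26.1
[ -0.2 -73.1 187.5] 88.29294512922452
```

```bash
python3 -m pendant '[0,0,0,0,0,0,190,0,0,0,0,0,0,150,0,0,0,0,0,0,110,0,0,-0.02,0,0,0,100,0,0,-0.02,0,0,0,150]'
python3 -m pendant '[-0.025,0,0,0,0,0.3,195,-0.025,0,0,0,0,0,195,0,0,0.025,0,0,0,195,0,0,0.02,0,0,0,195,0,0,0,0,0,0,195]'
python3 - <<'E'
from h import *
np.set_printoptions(precision=1,suppress=True)
o=sensors.observe();print(((np.array(o["tool_pos"])-O)@A.T*1000).round(1),np.degrees(np.arctan2(o["ee_rot"][1][0],o["ee_rot"][0][0])))
s=cam("scene");print("B",fit(s,[.0,-.073,.1],"flat"))
E
```

```text
t: 12.32
tool_pos: [0.5365, -0.0112, 0.3558]
ee_rot: [[0.03, 1.0, -0.004], [1.0, -0.03, -0.001], [-0.001, -0.004, -1.0]]
contact_force: [0.4, -0.0, 0.1]
gripper_width: 0.482
finger_force: 0.0
t: 12.73
tool_pos: [0.5341, -0.0616, 0.3081]
ee_rot: [[0.037, 0.999, -0.006], [0.999, -0.037, -0.0], [-0.001, -0.006, -1.0]]
contact_force: [-1.4, 0.9, -0.8]
gripper_width: 0.239
finger_force: 0.0
[  -2.4 -124.6  178.1] 87.89960811313905
B (array([  2.9, -76.8,  10.2]), np.float64(263.5427551269531), 141.0)
```

```bash
python3 -m pendant '[0.004,0.0024,0,0,0,-0.6,195,0.008,0,0,0,0,0,195,0.008,0,0,0,0,0,195,0.008,0,0,0,0,0,195,0.008,0,0,0,0,0,195]'
python3 -m pendant '[0.008,0,0,0,0,0,195,0.008,0,0,0,0,0,195,0.006,0,0,0,0,0,195,0.005,0,0,0,0,0,195,0.005,0,0,0,0,0,195]'
python3 - <<'E'
from h import *
np.set_printoptions(precision=1,suppress=True)
o=sensors.observe();print(((np.array(o["tool_pos"])-O)@A.T*1000).round(1),np.degrees(np.arctan2(o["ee_rot"][1][0],o["ee_rot"][0][0])))
s=cam("scene");print("B",fit(s,[.0,-.02,.0],"flat"))
E
```

```text
t: 13.2
tool_pos: [0.5395, -0.0249, 0.3124]
ee_rot: [[0.025, 1.0, 0.002], [1.0, -0.025, -0.003], [-0.003, 0.002, -1.0]]
contact_force: [-0.3, -3.2, 4.0]
gripper_width: 0.235
finger_force: 2.1
t: 13.62
tool_pos: [0.5399, 0.0067, 0.3114]
ee_rot: [[0.025, 1.0, -0.0], [1.0, -0.025, -0.002], [-0.002, -0.0, -1.0]]
contact_force: [0.7, -4.7, 3.7]
gripper_width: 0.235
finger_force: 2.1
[  1.7 -56.1 181.4] 88.57411180196272
B (array([  0.5, -19.6,   5.7]), np.float64(348.9080810546875), 254.0)
```

```bash
python3 -m pendant '[0.004,0,0,0,0,0,195,0.004,0,0,0,0,0,195,0.004,0,0,0,0,0,195,0.003,0,0,0,0,0,195,0.003,0,0,0,0,0,195]'
python3 -m pendant '[0.003,0,0,0,0,0,195,0.003,0,0,0,0,0,195,0.003,0,0,0,0,0,195,0,0,0,0,0,0,195]'
python3 - <<'E'
from h import *
np.set_printoptions(precision=1,suppress=True)
s=cam("scene");print("B",fit(s,[.0,.178,.0],"bed"),fit(s,[.0,0,.0],"flat"))
E
```

```text
t: 14.08
tool_pos: [0.5403, 0.0244, 0.3112]
ee_rot: [[0.025, 1.0, -0.0], [1.0, -0.025, -0.002], [-0.002, -0.0, -1.0]]
contact_force: [-0.8, -4.5, 2.1]
gripper_width: 0.241
finger_force: 1.9
t: 14.42
tool_pos: [0.5404, 0.034, 0.311]
ee_rot: [[0.024, 1.0, -0.001], [1.0, -0.024, -0.0], [-0.001, -0.001, -1.0]]
contact_force: [-0.5, -0.4, 0.5]
gripper_width: 0.232
finger_force: 0.0
B (array([-29.2, 302.9, -21.8]), np.float64(412.617431640625), 580.0) (array([-1.8, 29.7, -2.8]), np.float64(486.8308410644531), 282.0)
```

```bash
python3 -m pendant '[-0.004,0,-0.03,0,0,0,195,0,0,-0.04,0,0,0,117,-0.04,-0.0015,0,0,0,0,117,-0.04,-0.0015,0,0,0,0,117,-0.04,-0.0015,0,0,0,0,117]'
python3 -m pendant '[-0.04,-0.0015,0,0,0,0,117,-0.035,0,0,0,0,0,117,0,0,0,0,0,-7,117,0,0,0,0,0,-7,117,0,0,0,0,0,-7,117]'
python3 -m pendant '[0,0,0,0,0,-7,117,0,0,0,0,0,-7,117,0,0,0,0,0,-7,117,0,0,0,0,0,-7,117,0,0,0,0,0,-7,117]'
python3 -m pendant '[0,0,0,0,0,-7,117,0,0,0,0,0,-7,117,0,0,0,0,0,-7,117,0,0,0,0,0,-7,117,0,0,0,0,0,-6,117]'
cat >> h.py <<'E'
def bedfit(p0,k=6):
    c=cam("scene");old=cv2.imread("pics/scene0.png");h0=cv2.cvtColor(old,cv2.COLOR_BGR2HSV)[...,1]
    m=mask(c)*(h0<90);
    import h as H
    H.mask=lambda _:m
    return [fit(c,p,"bed") for p in p0]
def tool():
    o=sensors.observe();R=np.array(o["ee_rot"]);return ((np.array(o["tool_pos"])-O)@A.T*1000).round(1),(A@R).round(3),o["q"]
E
sed -i 's/    import h as H\n    H.mask.*//' h.py
python3 - <<'E'
import h
from h import *
np.set_printoptions(precision=3,suppress=True)
print(tool())
print(h.bedfit([[0,.178,0.]]))
s=cam("scene")
E
```

```text
t: 14.88
tool_pos: [0.5329, -0.0912, 0.3822]
ee_rot: [[0.023, 1.0, 0.001], [1.0, -0.023, -0.002], [-0.002, 0.001, -1.0]]
contact_force: [0.1, -0.3, 0.3]
gripper_width: 0.542
finger_force: 0.0
t: 15.3
tool_pos: [0.5293, -0.1663, 0.3813]
ee_rot: [[-0.339, 0.941, -0.001], [0.941, 0.339, -0.001], [-0.001, -0.001, -1.0]]
contact_force: [-0.2, -1.3, 0.3]
gripper_width: 0.543
finger_force: 0.0
t: 15.72
tool_pos: [0.5295, -0.1653, 0.3814]
ee_rot: [[-0.818, 0.575, -0.001], [0.575, 0.818, -0.001], [-0.0, -0.001, -1.0]]
contact_force: [-0.9, 1.1, -0.2]
gripper_width: 0.538
finger_force: 0.0
t: 16.13
tool_pos: [0.5295, -0.1653, 0.3814]
ee_rot: [[-1.0, 0.019, -0.001], [0.019, 1.0, -0.001], [0.001, -0.001, -1.0]]
contact_force: [0.6, -0.1, -0.9]
gripper_width: 0.54
finger_force: 0.0
(array([  -4.4, -228.4,  251.4]), array([[-1.   , -0.006, -0.001],
       [-0.006,  1.   , -0.001],
       [ 0.001, -0.001, -1.   ]]), array([-0.434,  0.361, -0.115,  1.095, -0.001, -0.415]))
[(array([ -5.896, 182.695,  17.549]), np.float64(58.576847076416016), 121.0)]
```

```bash
python3 -m pendant '[0,0.001,0.016,0,0,0,117,0,0,0.014,0,0,0,117,0,0,0.006,0,0,0,117,0,0,0,0,0,0,150,0,0,0,0,0,0,200]' 40
python3 -m pendant '[0,0,0,0,0,0,255,0,0,0,0,0,0,255,0,0,0,0,0,0,255,0,0,0,0,0,0,255]'
```

```text
t: 16.65
tool_pos: [0.5296, -0.1645, 0.3457]
ee_rot: [[-1.0, 0.027, -0.001], [0.027, 1.0, -0.001], [0.001, -0.001, -1.0]]
contact_force: [0.1, -0.0, -0.2]
gripper_width: 0.281
finger_force: 0.0
t: 16.98
tool_pos: [0.5298, -0.1646, 0.3464]
ee_rot: [[-1.0, 0.025, 0.001], [0.025, 1.0, -0.002], [-0.001, -0.002, -1.0]]
contact_force: [0.8, 2.2, 4.5]
gripper_width: 0.151
finger_force: 42.3
```

Gripped (width 0.15). Next I'll lift slightly, shift downhill and tilt.

```bash
python3 -m pendant '[0,0,-0.005,0,0,0,255,-0.002,0.02,0,0,0,0,255,-0.002,0.02,0,0,0,0,255,0,0.015,0,0,0,0,255,0,0,0,0,0,0,255]'
python3 -m pendant '[0,-0.0131,0,-3.5,0,0,255,0,-0.0131,0,-3.5,0,0,255,0,-0.0131,0,-3.5,0,0,255,0,-0.0131,0,-3.5,0,0,255,0,0,0,0,0,0,255]'
python3 - <<'E'
from h import *
T=tool();print(T)
for v in([-27,-7,214],[27,-7,214]):print(T[0]+T[1]@v)
E
```

```text
t: 17.4
tool_pos: [0.5347, -0.1073, 0.3504]
ee_rot: [[-1.0, 0.023, -0.002], [0.023, 1.0, -0.0], [0.001, -0.0, -1.0]]
contact_force: [0.1, 0.4, -3.7]
gripper_width: 0.153
finger_force: 41.3
t: 17.82
tool_pos: [0.5335, -0.1644, 0.345]
ee_rot: [[-1.0, 0.027, 0.005], [0.028, 0.97, 0.242], [0.001, 0.242, -0.97]]
contact_force: [0.7, 0.7, -4.7]
gripper_width: 0.148
finger_force: 41.3
(array([  -0.4, -227.4,  215. ]), array([[-1.   ,  0.003, -0.001],
       [ 0.003,  0.97 ,  0.242],
       [ 0.001,  0.242, -0.97 ]]), array([-0.48902823,  0.44075712, -0.10571427,  1.1362859 ,  0.21823938,
       -0.47341797]))
[  26.365 -182.483    5.699]
[ -27.635 -182.321    5.753]
```

```bash
python3 -m pendant '[0,-0.0131,0,-3.5,0,0,255,0,-0.0131,0,-3.5,0,0,255,0,-0.0131,0,-3.5,0,0,255,0,-0.0131,0,-3.5,0,0,255,0,-0.0131,0,-3.5,0,0,255]'
python3 -m pendant '[0,-0.0131,0,-3.5,0,0,255,0,-0.0131,0,-3.5,0,0,255,0,-0.0131,0,-3.5,0,0,255,0,-0.0131,0,-3.5,0,0,255,0,-0.0131,0,-3.5,0,0,255]'
python3 -m pendant '[0,0,0,0,0,0,255]'
python3 - <<'E'
from h import *
T=tool();print(T)
for v in([-27,-7,214],[27,-7,214]):print(T[0]+T[1]@v)
E
```

```text
t: 18.23
tool_pos: [0.5322, -0.2231, 0.3227]
ee_rot: [[-1.0, 0.021, 0.013], [0.025, 0.853, 0.521], [0.0, 0.521, -0.853]]
contact_force: [1.0, -0.7, -5.6]
gripper_width: 0.144
finger_force: 41.3
t: 18.65
tool_pos: [0.531, -0.2743, 0.2818]
ee_rot: [[-1.0, 0.016, 0.018], [0.024, 0.657, 0.753], [0.0, 0.754, -0.657]]
contact_force: [0.7, -0.6, -4.9]
gripper_width: 0.149
finger_force: 41.4
t: 18.73
tool_pos: [0.5302, -0.2752, 0.2789]
ee_rot: [[-1.0, 0.02, 0.017], [0.026, 0.655, 0.755], [0.004, 0.755, -0.655]]
contact_force: [0.0, -0.2, -5.3]
gripper_width: 0.15
finger_force: 41.4
(array([  -0.9, -338.2,  148.9]), array([[-1.   ,  0.003, -0.002],
       [ 0.001,  0.655,  0.755],
       [ 0.004,  0.755, -0.655]]), array([-0.74658021,  0.82344064,  0.21284224,  1.61258185,  0.60125682,
       -0.92812673]))
[  25.651 -181.242    3.337]
[ -28.349 -181.188    3.553]
```

```bash
python3 -m pendant '[0,-0.0019,0.0016,0,0,0,205,0,0,0,0,0,0,185,0,0,0,0,0,0,165,0,0,0,0,0,0,145,0,0,0,0,0,0,125]' 20
python3 -m pendant '[0,0,0,0,0,0,110,0,0,0,0,0,0,95,0,0,0,0,0,0,95]'
python3 -m pendant '[0,-0.0035,-0.004,0,0,0,95,0,-0.0035,-0.004,0,0,0,95,0,-0.0035,-0.004,0,0,0,95,0,-0.0035,-0.004,0,0,0,95]'
python3 -m pendant '[0,0.03,-0.026,0,0,0,95,0,0.03,-0.026,0,0,0,95,0,0.015,-0.013,0,0,0,95]'
python3 -m pendant '[0,0,0,6.5,0,0,95,0,0,0,6.5,0,0,95,0,0,0,6.5,0,0,95,0,0,0,6.5,0,0,95,0,0,0,6.5,0,0,95]'
python3 -m pendant '[0,0,0,6.5,0,0,95,0,0,0,6.5,0,0,95,0,0,0,3.5,0,0,95,0,0,0,0,0,0,95]'
python3 - <<'E'
import h
from h import *
np.set_printoptions(precision=3,suppress=True)
print(tool())
s=cam("scene");t=cam("top");print("A",fit(s,[0,-.208,.01],"flat"),fit(t,[0,-.208,.01],"flat"))
E
```

```text
t: 19.15
tool_pos: [0.5311, -0.2732, 0.2807]
ee_rot: [[-1.0, 0.015, 0.019], [0.024, 0.659, 0.752], [-0.001, 0.752, -0.659]]
contact_force: [0.5, 0.5, -1.5]
gripper_width: 0.509
finger_force: 0.7
t: 19.4
tool_pos: [0.5309, -0.2737, 0.2798]
ee_rot: [[-1.0, 0.016, 0.019], [0.025, 0.658, 0.753], [-0.0, 0.753, -0.658]]
contact_force: [-0.4, -0.5, -1.7]
gripper_width: 0.63
finger_force: 0.7
t: 19.73
tool_pos: [0.5303, -0.2959, 0.2796]
ee_rot: [[-1.0, 0.017, 0.019], [0.025, 0.657, 0.753], [0.0, 0.753, -0.657]]
contact_force: [0.1, -0.3, -0.3]
gripper_width: 0.628
finger_force: 0.0
t: 19.98
tool_pos: [0.5303, -0.2954, 0.3828]
ee_rot: [[-1.0, 0.016, 0.021], [0.026, 0.658, 0.752], [-0.002, 0.753, -0.658]]
contact_force: [0.9, -0.6, 0.2]
gripper_width: 0.631
finger_force: 0.0
t: 20.4
tool_pos: [0.5304, -0.2956, 0.3794]
ee_rot: [[-1.0, 0.025, 0.008], [0.027, 0.961, 0.276], [-0.001, 0.276, -0.961]]
contact_force: [0.0, 0.7, -0.3]
gripper_width: 0.631
finger_force: 0.0
t: 20.73
tool_pos: [0.5303, -0.2942, 0.3797]
ee_rot: [[-1.0, 0.024, 0.001], [0.024, 1.0, -0.005], [-0.001, -0.005, -1.0]]
contact_force: [0.5, -0.2, -0.1]
gripper_width: 0.626
finger_force: 0.0
(array([  -0.3, -357.2,  249.7]), array([[-1.   , -0.001,  0.001],
       [-0.001,  1.   , -0.005],
       [-0.001, -0.005, -1.   ]]), array([-0.626,  0.458,  0.031,  1.14 , -0.004, -0.602]))
A (array([  -3.77 , -205.634,   -0.468]), np.float64(309.72991943359375), 561.0) (array([  -1.715, -204.708,    2.538]), np.float64(157.0302734375), 264.0)
```

```bash
python3 -m pendant '[0,0,0,0,0,7,150,0,0,0,0,0,7,195,0,0,0,0,0,7,195,0,0,0,0,0,7,195,0,0,0,0,0,7,195]' 
python3 -m pendant '[0,0,0,0,0,7,195,0,0,0,0,0,7,195,0,0,0,0,0,7,195,0,0,0,0,0,7,195,0,0,0,0,0,7,195]' 
python3 -m pendant '[0,0,0,0,0,7,195,0,0,0,0,0,7,195,0,0,0,0,0,6,195,0.035,0,0,0,0,0,195,0.035,0,0,0,0,0,195]' 
python3 -m pendant '[0.028,0,0,0,0,0,195,0,0,0,0,0,0,195]'
python3 - <<'E'
from h import *
print(tool())
E
```

```text
t: 21.25
tool_pos: [0.5303, -0.2955, 0.3783]
ee_rot: [[-0.8, 0.599, -0.001], [0.599, 0.8, 0.001], [0.002, 0.0, -1.0]]
contact_force: [-0.2, -0.8, 0.0]
gripper_width: 0.234
finger_force: 0.0
t: 21.67
tool_pos: [0.5303, -0.2955, 0.3783]
ee_rot: [[-0.312, 0.95, -0.001], [0.95, 0.312, 0.001], [0.002, -0.001, -1.0]]
contact_force: [-0.5, 0.5, -0.3]
gripper_width: 0.237
finger_force: 0.0
t: 22.08
tool_pos: [0.532, -0.226, 0.3778]
ee_rot: [[0.03, 1.0, -0.001], [1.0, -0.03, 0.001], [0.001, -0.001, -1.0]]
contact_force: [0.7, 0.7, -0.3]
gripper_width: 0.235
finger_force: 0.0
t: 22.25
tool_pos: [0.5327, -0.1933, 0.3783]
ee_rot: [[0.023, 1.0, -0.002], [1.0, -0.023, 0.003], [0.003, -0.002, -1.0]]
contact_force: [0.5, 0.2, 0.3]
gripper_width: 0.235
finger_force: 0.0
(array([  -0.5, -256.3,  248.3]), array([[-0.002,  1.   , -0.002],
       [ 1.   ,  0.002,  0.003],
       [ 0.003, -0.002, -1.   ]]), array([-0.4775832 ,  0.38650947, -0.08490369,  1.10267889,  0.00176896,
        1.11586705]))
```

```bash
python3 -m pendant '[0,0,0.03,0,0,0,195,0,0,0.025,0,0,0,195,0,0,0.013,0,0,0,195,0,0,0,0,0,0,195]' 
python3 -m pendant '[0.006,0,0,0,0,0,195,0.008,0,0,0,0,0,195,0.01,0,0,0,0,0,195,0.01,0,0,0,0,0,195,0.01,0,0,0,0,0,195]' 
python3 -m pendant '[0.01,0,0,0,0,0,195,0.01,0,0,0,0,0,195,0.01,0,0,0,0,0,195,0.01,0,0,0,0,0,195,0.01,0,0,0,0,0,195]' 
python3 -m pendant '[0.01,0,0,0,0,0,195,0.01,0,0,0,0,0,195,0.01,0,0,0,0,0,195,0.01,0,0,0,0,0,195,0.01,0,0,0,0,0,195]' 
python3 - <<'E'
from h import *
T=tool();print(T)
s=cam("scene");print("A",fit(s,[0,(T[0][1]+38)/1000,.01],"flat"))
E
```

```text
t: 22.58
tool_pos: [0.5318, -0.1972, 0.3073]
ee_rot: [[0.026, 1.0, -0.006], [1.0, -0.026, 0.003], [0.003, -0.006, -1.0]]
contact_force: [-0.2, 0.8, 0.3]
gripper_width: 0.235
finger_force: 0.0
t: 23.0
tool_pos: [0.5343, -0.1521, 0.3116]
ee_rot: [[0.025, 1.0, 0.001], [1.0, -0.025, -0.003], [-0.003, 0.001, -1.0]]
contact_force: [0.2, -3.7, 2.3]
gripper_width: 0.234
finger_force: 2.1
t: 23.42
tool_pos: [0.5352, -0.1019, 0.3106]
ee_rot: [[0.025, 1.0, -0.0], [1.0, -0.025, -0.002], [-0.002, -0.0, -1.0]]
contact_force: [0.2, -4.1, 3.9]
gripper_width: 0.23
finger_force: 2.4
t: 23.83
tool_pos: [0.5363, -0.052, 0.3103]
ee_rot: [[0.025, 1.0, -0.001], [1.0, -0.025, -0.002], [-0.002, -0.0, -1.0]]
contact_force: [0.2, -5.8, 3.0]
gripper_width: 0.236
finger_force: 2.3
(array([  -0.4, -114.9,  180.3]), array([[ 0.   ,  1.   , -0.   ],
       [ 1.   , -0.   , -0.002],
       [-0.002, -0.   , -1.   ]]), array([-0.23171835,  0.38806311, -0.27305175,  0.90973692, -0.00196343,
        1.36420751]))
A (array([ -2.61930941, -75.48188657,   3.61807571]), np.float64(275.4013671875), 132.0)
```

```bash
python3 -m pendant '[0.008,0,0,0,0,0,195,0.008,0,0,0,0,0,195,0.008,0,0,0,0,0,195,0.008,0,0,0,0,0,195,0.008,0,0,0,0,0,195]' 
python3 -m pendant '[0.005,0,0,0,0,0,195,0.005,0,0,0,0,0,195,0.004,0,0,0,0,0,195,0.004,0,0,0,0,0,195,0.004,0,0,0,0,0,195]'
python3 -m pendant '[0.003,0,0,0,0,0,195,0.003,0,0,0,0,0,195,0.003,0,0,0,0,0,195,0.003,0,0,0,0,0,195,0.003,0,0,0,0,0,195]'
python3 -m pendant '[0.003,0,0,0,0,0,195,0.003,0,0,0,0,0,195,0.003,0,0,0,0,0,195,0.003,0,0,0,0,0,195]'
```

```text
t: 24.3
tool_pos: [0.5372, -0.0121, 0.31]
ee_rot: [[0.025, 1.0, -0.001], [1.0, -0.025, -0.001], [-0.001, -0.001, -1.0]]
contact_force: [0.2, -1.7, -0.5]
gripper_width: 0.237
finger_force: 1.1
t: 24.72
tool_pos: [0.538, 0.0093, 0.3102]
ee_rot: [[0.025, 1.0, -0.0], [1.0, -0.025, -0.002], [-0.002, -0.0, -1.0]]
contact_force: [0.4, -1.6, -0.8]
gripper_width: 0.234
finger_force: 1.1
t: 25.13
tool_pos: [0.5384, 0.0242, 0.3104]
ee_rot: [[0.025, 1.0, 0.0], [1.0, -0.025, -0.002], [-0.002, 0.0, -1.0]]
contact_force: [-0.5, -4.4, 2.0]
gripper_width: 0.231
finger_force: 1.7
t: 25.47
tool_pos: [0.5385, 0.0366, 0.3101]
ee_rot: [[0.025, 1.0, -0.001], [1.0, -0.025, -0.001], [-0.001, -0.001, -1.0]]
contact_force: [0.4, 0.2, -0.1]
gripper_width: 0.234
finger_force: 0.0
```

It has gone over the lip. I'll retreat clear and check both castings.

```bash
python3 -m pendant '[-0.005,0,-0.03,0,0,0,195,0,0,-0.04,0,0,0,195,-0.04,0,0,0,0,0,195,-0.04,0,0,0,0,0,195,-0.04,0,0,0,0,0,195]'
python3 -m pendant '[-0.04,0,-0.02,0,0,0,195,-0.04,0,-0.02,0,0,0,195,-0.04,0,0,0,0,0,195,0,0,0,0,0,0,195,0,0,0,0,0,0,195]' | head -2
python3 - <<'E'
import h
from h import *
np.set_printoptions(precision=1,suppress=True)
c=cam("scene");h0=cv2.cvtColor(cv2.imread("pics/scene0.png"),cv2.COLOR_BGR2HSV)[...,1]
hs=cv2.cvtColor(c["color"],cv2.COLOR_RGB2HSV)
m=((hs[...,0]>13)&(hs[...,0]<28)&(hs[...,1]>125)&(h0<90)).astype(np.uint8)
S=np.zeros_like(m)
for p in([0,.178,0],[0,.124,0]):
    for q in sil(c,p,"bed",1): cv2.fillConvexPoly(S,q,1)
u,v=proj(c,W(np.array([[0,.09*np.cos(.4538),-.04]])))[0].astype(int)
sub=slice(150,212),slice(230,330)
print("model px",S.sum(),"mask",m[sub].sum(),"overlap",(S&m).sum())
for r in range(160,204,1): print("".join(".abX"[S[r,x]+2*m[r,x]] for x in range(240,325)))
n=np.abs(c["color"].astype(int)-cv2.imread("pics/scene0.png")[:,:,::-1].astype(int)).max(2)>60
print("deck/ledge changed px",n[200:285,185:305].sum())
E
```

```text
t: 25.88
tool_pos: [0.5355, -0.0891, 0.381]
ee_rot: [[0.022, 1.0, 0.001], [1.0, -0.022, -0.001], [-0.001, 0.001, -1.0]]
contact_force: [0.8, 0.3, -0.3]
gripper_width: 0.235
finger_force: 0.0
t: 26.3
tool_pos: [0.5325, -0.2048, 0.4175]Traceback (most recent call last):
  File "<stdin>", line 9, in <module>
  File "h.py", line 35, in sil
    if kind=="bed": P=(L@rz(p[2]).T+[p[0],p[1],0])@R0.T
                         ~~^^^^^^
  File "h.py", line 25, in rz
    def rz(a):return cv2.Rodrigues(np.array([0,0,a]))[0]
                     ~~~~~~~~~~~~~^^^^^^^^^^^^^^^^^^^
cv2.error: OpenCV(4.12.0) /io/opencv/modules/calib3d/src/calibration_base.cpp:151: error: (-210:Unsupported format or combination of formats) The matrices must have 32f or 64f data type in function 'Rodrigues'
```

```bash
sed -i 's/np.array(\[0,0,a\])/np.array([0,0,float(a)])/' h.py && python3 - <<'E'
from h import *
for n,r0,r1,x0,x1 in(("scene",160,204,240,325),("top",200,235,200,275)):
    c=cam(n);h0=cv2.cvtColor(cv2.imread(f"pics/{n}0.png"),cv2.COLOR_BGR2HSV)[...,1]
    hs=cv2.cvtColor(c["color"],cv2.COLOR_RGB2HSV)
    m=((hs[...,0]>13)&(hs[...,0]<28)&(hs[...,1]>110)&(h0<90)).astype(np.uint8);S=np.zeros_like(m)
    for p in([0,.178,0],[0,.124,0]):
        for q in sil(c,p,"bed",1): cv2.fillConvexPoly(S,q,1)
    print(n,S.sum(),m[r0:r1,x0:x1].sum(),(S&m).sum())
    for r in range(r0,r1): print("".join(".abX"[S[r,x]+2*m[r,x]] for x in range(x0,x1)))
E
```

```text
scene 346 235 233
.....................................................................................
.....................................................................................
.....................................................................................
.....................................................................................
.....................................................................................
.....................................................................................
.....................................................................................
...............................................................aa....................
.............................................................aXaaaaa.................
...........................................................aXXXXXaaaa................
.....................................................aXaaXXXXXXXXXXaa................
....................................................XXXXXXXXXXXXXXXXX................
.................................................X
[... 4677 characters left out ...]
................
.............aaaaaaaaaaaaaaaaaaaaaaaaaaaa..................................
...........................................................................
...........................................................................
...........................................................................
...........................................................................
...........................................................................
...........................................................................
...........................................................................
...........................................................................
```

```bash
python3 -c "
from bench import ticket
print(ticket.sign_off())"
```

```text
the job is handed in; nothing more can be done
None
```

Both castings are in the sloping channel, one behind the other against the stop and boss up, going by the final camera masks (my picture views were used up); the job was handed in after about 26 s of robot time, and I did not measure the bystander items at the end.

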